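# Take the coin cell from its tip-out bin

## Task

The board in the job tray needs its backup cell. Find the bin that holds the flat round coin cell, tip that bin out by its knob far enough for the cell to slide down into the front corner, pick the cell out and set it down gently, flat in the empty pocket of the job tray. Finish with all the bins fully shut; leave the other two bins and the things lying about alone.

Things in the scene. Friction and masses are not known exactly. Their poses are not given: they have to be found in the camera images.
- bin_unit: grey steel unit, three clear tip-out bins side by side, 80 deep x 378 wide x 131 high mm, fixed; origin at the centre of its footprint on the bench, x to its back, y left, z up. Shut fronts and hinge axes at x = -40 mm, axes at z = 61 mm; bin centres at y = +124, 0, -124 mm. The roof reaches to the fronts: a shut bin's inside is out of reach, and into a tipped bin one must reach slanting.
- bin_left (a joint): hinge of the left bin (seen from the robot), rad: 0 shut, 0.75 tipped right out against its stop. Level axis along the unit's y through the bin's bottom front edge; the top of the front comes out towards the robot. Stiff: about 0.2 N m of dry friction (some 3 N at the knob), so the bin stays where it is left; pressing hard on its floor can swing it shut.
- bin_left_knob (a point): centre of the left bin's aluminium ball knob, 20 mm diameter, on an 8 mm stalk; shut, 35 mm ahead of the front face and 52 mm above the hinge axis. Swings with the bin. Axes: shut, x into the unit, y left, z up. It can be pinched from above across y and turns between the fingers.
- bin_left_corner (a point): inner corner of the left bin, floor meets front wall, midway across; 3 mm behind and above the hinge axis. Axes turn with the bin: x back along the floor, y across, z up the front wall. Inside: 114 mm wide, floor 58 mm long, front wall 62 mm high, sides falling from 30 mm (front) to 16 mm (back), back wall 16 mm.
- bin_middle (a joint): hinge of the middle bin (seen from the robot), rad: 0 shut, 0.75 tipped right out against its stop. Level axis along the unit's y through the bin's bottom front edge; the top of the front comes out towards the robot. Stiff: about 0.2 N m of dry friction (some 3 N at the knob), so the bin stays where it is left; pressing hard on its floor can swing it shut.
- bin_middle_knob (a point): centre of the middle bin's aluminium ball knob, 20 mm diameter, on an 8 mm stalk; shut, 35 mm ahead of the front face and 52 mm above the hinge axis. Swings with the bin. Axes: shut, x into the unit, y left, z up. It can be pinched from above across y and turns between the fingers.
- bin_middle_corner (a point): inner corner of the middle bin, floor meets front wall, midway across; 3 mm behind and above the hinge axis. Axes turn with the bin: x back along the floor, y across, z up the front wall. Inside: 114 mm wide, floor 58 mm long, front wall 62 mm high, sides falling from 30 mm (front) to 16 mm (back), back wall 16 mm.
- bin_right (a joint): hinge of the right bin (seen from the robot), rad: 0 shut, 0.75 tipped right out against its stop. Level axis along the unit's y through the bin's bottom front edge; the top of the front comes out towards the robot. Stiff: about 0.2 N m of dry friction (some 3 N at the knob), so the bin stays where it is left; pressing hard on its floor can swing it shut.
- bin_right_knob (a point): centre of the right bin's aluminium ball knob, 20 mm diameter, on an 8 mm stalk; shut, 35 mm ahead of the front face and 52 mm above the hinge axis. Swings with the bin. Axes: shut, x into the unit, y left, z up. It can be pinched from above across y and turns between the fingers.
- bin_right_corner (a point): inner corner of the right bin, floor meets front wall, midway across; 3 mm behind and above the hinge axis. Axes turn with the bin: x back along the floor, y across, z up the front wall. Inside: 114 mm wide, floor 58 mm long, front wall 62 mm high, sides falling from 30 mm (front) to 16 mm (back), back wall 16 mm.
- coin_cell: the wanted part: round flat steel coin cell, 24.5 mm diameter, 5 mm thick, about 10 g; origin at the centre of its underside, z along its axis. It starts flat, loose, on the floor of one of the three bins (any of them, alone there) and slides down to the front corner when the bin is tipped out past about 25 degrees.
- heat_sink_a: small square aluminium heat sink with fins, 20x20x10 mm, origin at the centre of its underside; it and its twin lie in another bin. Not wanted.
- heat_sink_b: the twin of heat_sink_a, in the same bin. Not wanted.
- spacer_bar_a: square aluminium spacer bar, 32x8x8 mm, origin at the centre of its underside; it and its twin lie in the remaining bin. Not wanted.
- spacer_bar_b: the twin of spacer_bar_a, in the same bin. Not wanted.
- job_tray: shallow grey plastic job tray, fixed, 130x215 mm with walls 34 mm high, 3 mm thick, its floor 19 mm above the bench (rim flange to 138x223 mm); origin at the centre of its underside, z up. A divider reaching 31 mm above the bench, 8 mm to the -y side of the centre, parts it in two; a green circuit board lies in the larger half (+y).
- tray_pocket (a point): centre of the floor of the tray's empty pocket (-y half), 19 mm above the bench; the pocket is 124 (x) by 95 (y) mm inside. Axes as the tray's.
- solder_spool: spool of solder wire standing on its flange, 55 mm diameter, 44 mm high, origin at the centre of its underside. Bystander.
- flux_syringe: orange flux syringe lying on the bench, 118x22x15 mm, origin at the centre of its underside, x along it. Bystander.
- tweezers_a: steel tweezers lying on the bench, 128x12x7 mm, origin at the centre of the underside, x along them. Bystander.

How it is judged:
By the outcome, as a careful person would: the job done as asked, in the order asked, and still so for the second after the job is handed in, with the robot touching nothing.
It also fails if it takes over 58 s, if anything falls off the work surface, if the arm or the gripper's body presses on something with over 40 N, if the wrist force passes 120 N, or if a joint passes its speed limit or range.

## Robot

A 6-joint arm with a two-finger parallel gripper is mounted at the origin on a cart in front of the work surface, level with it; the furniture and walls round the work are solid. World frame = base frame: x ahead of the robot, y to its left, z up, the work surface at z = 0. Lengths are in m, angles in degrees, forces in N, time in s.
With the tool pointing down it reaches from about 0.25 to 0.725 m from the base axis. Payload 9.7 kg.
Tool frame: the origin (TCP) lies at the very end of the fingers, on their centre line; the grasp point (between the pads) lies 19 mm behind it (bot.hold_point_z is the distance from the TCP to the grasp point, in m); z points along the fingers, y is the line along which they close (so a half turn about z gives the same grasp; the last joint's range is limited). The gripper opens to 85 mm and grips with 20 to 120 N. Pads are 22 mm wide; open, the fingers measure 114 mm over their backs; the gripper's body (76 mm by 85 mm) begins 54 mm behind the grasp point. The pads swing forward as they close: fully open they stand 13 mm farther back than shut.
Start: joints at [69.5, 4.979, 10.078, 95.1, 0, 90], TCP at [0.193, 0.515, 0.231] pointing down, gripper open.
Joint ranges: [-179.16, 179.16], [-48.56, 103.87], [-65.8, 70.77], [-126.05, 130.52], [-82.76, 87.17], [-180, 180]. Speed limits (degrees/s): [127.2, 127.2, 147.25, 180, 180, 180].

## Interface

Orientations are given as [roll, pitch, yaw] about the fixed x, y, z axes, in that order (R = Rz(yaw) Ry(pitch) Rx(roll)).
In Python, from workcell import bot gives the robot as it stands.
- The arm moves only by the tool play_rows, never from a script. Its argument "targets" is a list of rows, each an object with "grip": the closure in counts, from 0 (fully open) to 255 (shut); "linear": the shift along the world's x, y, z in cm, a list of three; "delta_rot": the turn, a rotation vector about the world's x, y, z in rad, a list of three. A call has 1 to 10 rows; each row is the pose to reach, as a shift and turn from the pose commanded when the call began; what a row does not reach only later rows make up. A row lasts 1/10 s, in which the tool goes at most 50 mm and 8.59 degrees, less where a joint would pass 70% of its speed; a pose out of reach is approached as far as the arm can. A call with a gripper value outside its range is refused whole. The fingers move at their own pace and stop on an object; "force" is the grip in N (left out, the last holds). Time passes only in rows, so rows that repeat a pose let the fingers close. It gives the time, the measured TCP pose, the force, the opening and the grip force at its end, in the units of the state.
- bot.get_obs(): the state, without advancing time (a new reading comes with each control period).
- bot.camera(name): name is "side" or "top"; returns a dict with "color" (480x640x3 uint8, red, green, blue), "range_z" (480x640 float32, m along the optical axis (not along the pixel's ray), 0 where there is no reading), "fov_y" (degrees; the focal length in pixels is half the picture's height over the tangent of half this angle, whatever the lens; pixels are square), "cx", "cy" (the principal point, pixels), "world_to_cam" (4x4, takes a point from world to camera coordinates). Camera axes: x right, y up, looking along -z (the intrinsics and any distortion apply to the point x, -y, -z); pixel columns grow to the right and rows downward; lengths in m; the calibration is good to about 2 mm. A picture is of the moment at which its call begins.
- bot.job_done(): hands the job in; it is judged then, once.
Trained networks look in a picture, given as the dict that the camera call returned (one of the last four; its "shot" number tells which), for a name from the list of things; names that differ only in an ending like _2 or _b are one class to them, and where a whole thing is asked for, a point or a joint stands for the part that bears it (a point fixed in the world has none). Each returns a list of dicts, best first, with "conf" (0 to 1); they miss things now and then, are a little off and sometimes report something else, mostly with a low value. They report only what shows in the picture. A call takes as long as a camera call.
- bot.search_frame(picture, target): "box" ([left, top, right, bottom] in pixels, round what is visible of it).
- bot.trace(picture, target): "pixels" (480x640 bool, what is visible of it) and "box" ([left, top, right, bottom] in pixels, round what is visible of it).
- bot.pinpoint(picture, target): "pixel" ([column, row] in pixels: a listed point, or the origin of a listed thing).
The state is a dict: "time": time; "q": joint angles; "qd": joint speeds; "joint_efforts": joint torques, N m; "ee_pos": TCP position; "tcp_rot": TCP orientation; "wrist_force": force on the tool from outside, world axes, zero at the start; "torque": the same for the moment, N m; "opening": finger opening in m; "grasp_force": force on a finger pad.
Only numpy, scipy, OpenCV 4.12 (cv2) and the standard library are available. Lean on these libraries where they do the work, as an engineer would, in place of code of your own. Each camera call takes 0.05 s, during which the arm holds its last target. There are 200 camera calls.

## Working session

There is one attempt and no reset: what is moved stays moved. The work goes in short steps, Python scripts to look and compute and a tool call to move; the robot and the scene stay as the last step left them, time stands still between calls to the robot, and variables do not carry over. Pictures are saved under pics/ and viewed, at most 10 in all, crops included, and the job is handed in when it is done.

Besides the shell and the picture viewer there is one more tool, called after "Emit:" as name(argument=value, ...) on one line, values as JSON. play_rows: Moves the arm, as the interface text tells. Its arguments: {"type":"object","properties":{"targets":{"type":"array","items":{"type":"object","properties":{"grip":{"type":"number"},"linear":{"type":"array","items":{"type":"number"}},"delta_rot":{"type":"array","items":{"type":"number"}}}}},"force":{"type":"number"}},"required":["targets"]}

```bash
mkdir -p pics; cat > h.py <<'E'
import numpy as np, cv2
from workcell import bot
def f(p): return 240/np.tan(np.radians(p["fov_y"])/2)
def cloud(p):
    d=p["range_z"].astype(float); F=f(p); v,u=np.mgrid[0:480,0:640]
    P=np.stack([(u-p["cx"])/F*d,-(v-p["cy"])/F*d,-d,np.ones_like(d)],-1)
    W=P@np.linalg.inv(p["world_to_cam"]).T
    W=W[...,:3]; W[d<=0]=np.nan; return W
def proj(p,X):
    c=p["world_to_cam"]@np.r_[X,1]; F=f(p); return p["cx"]+F*c[0]/-c[2], p["cy"]-F*c[1]/-c[2]
E
python3 - <<'E'
from h import *
for n in("top","side"):
    p=bot.camera(n); W=cloud(p); print(n,p.keys(),p["fov_y"],p["cx"],p["cy"],np.linalg.inv(p["world_to_cam"])[:3].round(3).tolist())
    cv2.imwrite(f"pics/{n}0.png",p["color"][...,::-1])
    for t in("coin_cell","bin_left_knob","bin_middle_knob","bin_right_knob","job_tray","tray_pocket","heat_sink_a","spacer_bar_a"):
        for r in bot.pinpoint(p,t)[:2]:
            u,v=map(int,r["pixel"]); 
            w=W[v,u] if 0<=v<480 and 0<=u<640 else None
            print(t,round(r["conf"],2),u,v,None if w is None else w.round(4))
print(bot.get_obs())
E
```

```text
top dict_keys(['color', 'range_z', 'fov_y', 'cx', 'cy', 'world_to_cam', 'shot']) 55.153304222917924 317.2778896385501 234.19449760039035 [[0.003, 0.987, -0.16, 0.366], [-1.0, 0.004, 0.004, -0.038], [0.005, 0.16, 0.987, 1.106]]
bin_left_knob 0.7 274 215 [0.5667 0.0519 0.1243]
bin_left_knob 0.33 460 214 [ 0.5874 -0.3799  0.0435]
bin_middle_knob 0.63 326 214 [ 0.5709 -0.0616  0.1168]
bin_middle_knob 0.24 271 203 [0.6047 0.0637 0.0755]
bin_right_knob 0.92 386 220 [ 0.5573 -0.1926  0.1205]
bin_right_knob 0.45 277 205 [0.6044 0.0515 0.0565]
job_tray 0.79 157 275 [0.4418 0.3298 0.0335]
tray_pocket 0.7 180 272 [0.45   0.2809 0.0193]
heat_sink_a 0.61 273 299 [0.3876 0.0605 0.0168]
spacer_bar_a 0.21 384 214 [ 0.5703 -0.1882  0.1224]
side dict_keys(['color', 'range_z', 'fov_y', 'cx', 'cy', 'world_to_cam', 'shot']) 42.987917690947526 322.2994852563213 235.3030784577859 [[0.873, 0.31, -0.377, 0.0], [-0.487, 0.544, -0.683, -1.007], [-0.007, 0.78, 0.626, 0.965]]
bin_left_knob 0.84 318 198 [0.5697 0.0452 0.1201]
bin_middle_knob 0.71 341 226 [ 0.5622 -0.0761  0.1199]
bin_middle_knob 0.34 331 209 [0.6
[... 280 characters left out ...]
0.62 331 211 [0.6061 0.0458 0.0677]
{'time': 0.9, 'q': array([6.95011719e+01, 4.97680305e+00, 1.00805484e+01, 9.50997941e+01,
       1.04299091e-05, 8.99999822e+01]), 'qd': array([ 0.07830768,  0.00627101,  0.03362538, -0.11138358,  0.01777626,
        0.06260851]), 'joint_efforts': array([ 2.67762560e-03, -5.20096171e+01,  4.64859653e+01,  1.44801917e-03,
        4.94328401e-05,  6.04950436e-07]), 'ee_pos': array([0.19260556, 0.51517923, 0.2313252 ]), 'tcp_rot': array([ 1.79996049e+02, -1.04286797e-05,  1.59501190e+02]), 'wrist_force': array([ 0.53979789, -0.25830831, -0.60878925]), 'torque': array([-0.00993773,  0.03928147, -0.01012445]), 'grasp_force': 0.0, 'opening': 0.08516909181431544}
```

View pics/top0.png

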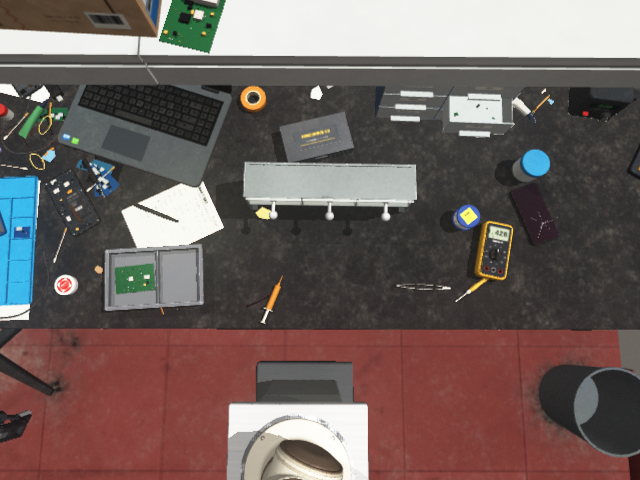

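View pics/side0.png

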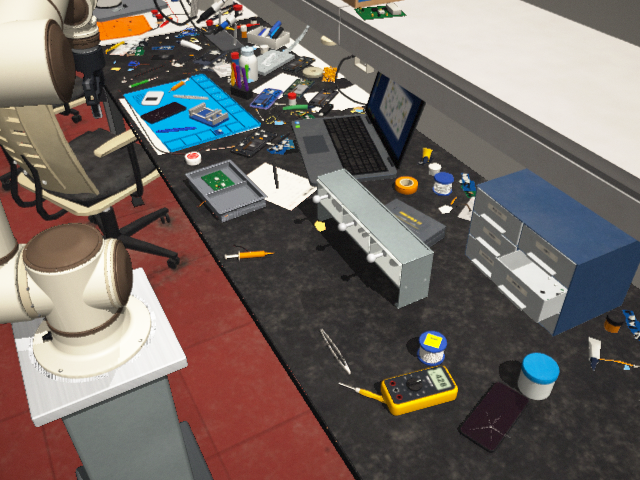

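The top view shows the unit at columns 245–416, with its knobs near row 215, and the tray at (155,277) with its empty half on the right, at (181,274). The side view shows the bin fronts at columns 315–400. I'll zoom in on the fronts and fit the unit's pose.

```bash
python3 - <<'E'
from h import *
s=bot.camera("side"); t=bot.camera("top")
cv2.imwrite("pics/fr.png",cv2.resize(s["color"][160:310,290:440,::-1],(600,600),interpolation=cv2.INTER_CUBIC))
for n,p in(("top",t),("side",s)):
    W=cloud(p)
    m=(abs(W[...,2]-.131)<.006)&(W[...,0]>.52)&(W[...,0]<.8)&(abs(W[...,1]+.08)<.3)
    Q=W[m]; r=cv2.minAreaRect((Q[:,:2]*1000).astype(np.float32)); print(n,m.sum(),r,cv2.boxPoints(r).round(1).tolist(),np.median(Q[:,2]))
    # tray rim
    m=(abs(W[...,2]-.034)<.005)&(W[...,0]>.33)&(W[...,0]<.56)&(W[...,1]>.17)&(W[...,1]<.5)
    Q=W[m]; r=cv2.minAreaRect((Q[:,:2]*1000).astype(np.float32)); print(" tray",m.sum(),r)
    for k in("coin_cell","solder_spool","flux_syringe","tweezers_a","heat_sink_a","spacer_bar_a"):
        print(k,[(round(r["conf"],2),np.round(r["box"]).tolist()) for r in bot.search_frame(p,k)[:3]])
E
```

```text
top 6511 ((650.5140380859375, -140.3385009765625), (192.0471954345703, 525.6832885742188), 14.229999542236328) [[492.79998779296875, 90.80000305175781], [622.0, -418.70001220703125], [808.2000122070312, -371.5], [679.0, 138.0]] 0.13171408387443662
 tray 1312 ((437.5744934082031, 337.1985778808594), (141.91722106933594, 228.40066528320312), 3.8132424354553223)
coin_cell []
solder_spool [(0.75, [449.0, 207.0, 481.0, 231.0])]
flux_syringe [(0.6, [265.0, 285.0, 278.0, 322.0])]
tweezers_a [(0.69, [303.0, 197.0, 360.0, 221.0]), (0.47, [441.0, 288.0, 450.0, 289.0])]
heat_sink_a [(0.42, [356.0, 198.0, 413.0, 220.0])]
spacer_bar_a []
side 3716 ((658.2628784179688, -141.3194580078125), (177.47030639648438, 522.110595703125), 13.808205604553223) [[509.79998779296875, 91.0], [634.4000244140625, -416.0], [806.7000122070312, -373.70001220703125], [682.0999755859375, 133.39999389648438]] 0.12953110324027406
 tray 570 ((438.14892578125, 334.65234375), (144.83177185058594, 235.6977081298828), 3.7302958965301514)
coin_cell []
solder_spool [(0.86, [416.0, 333.0, 446.0, 366.0])]
flux_syringe [(0.68, [227.0, 252.0, 263.0, 259.0])]
tweezers_a [(0.51, [321.0, 329.0, 353.0, 373.0])]
heat_sink_a [(0.7, [341.0, 208.0, 368.0, 252.0])]
spacer_bar_a []
```

View pics/fr.png

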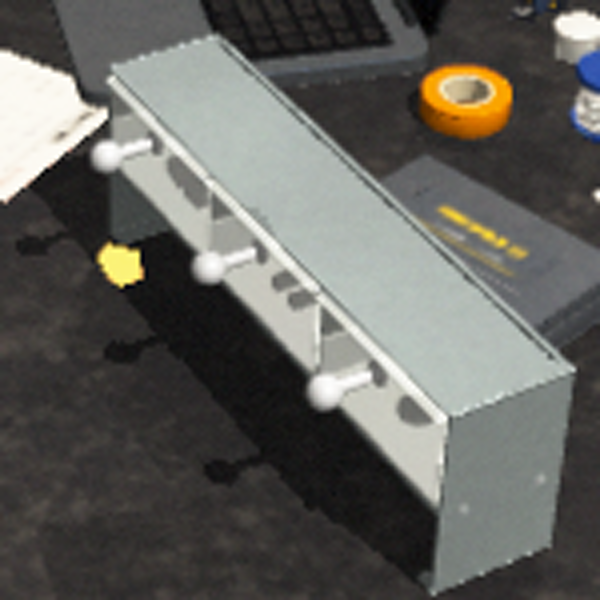

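Through the clear fronts, the right bin shows a single oval at crop (415,405) and the middle bin shows two small blobs at (292,290). The left bin shows a longer blob at (187,180). I'll enlarge these and refine the unit's pose.

```bash
python3 - <<'E'
from h import *
s=bot.camera("side"); t=bot.camera("top")
im=np.mean([bot.camera("side")["color"].astype(float) for _ in range(4)],0).astype(np.uint8)
g=cv2.convertScaleAbs(im,alpha=1.2)
a=[cv2.resize(g[y:y+32,x:x+40,::-1],(400,320),interpolation=cv2.INTER_CUBIC) for x,y in((315,185),(340,212),(370,240))]
cv2.imwrite("pics/z.png",cv2.resize(np.vstack([np.hstack(a[:2]),np.hstack([a[2],a[2]*0])]),(750,600)))
for n,p in(("top",t),("side",s)):
    W=cloud(p)
    m=((abs(W[...,2]-.131)<.006)&(W[...,0]>.52)&(W[...,0]<.8)&(abs(W[...,1]+.08)<.3)).astype(np.uint8)
    m=cv2.morphologyEx(m,cv2.MORPH_OPEN,np.ones((4,4)))
    l=cv2.connectedComponentsWithStats(m); k=1+np.argmax(l[2][1:,4]); Q=W[l[1]==k]
    r=cv2.minAreaRect((Q[:,:2]*1000).astype(np.float32)); print(n,len(Q),r)
    # knob clouds
    for y0 in(.05,-.07,-.195):
        K=(abs(W[...,1]-y0)<.03)&(W[...,0]>.54)&(W[...,0]<.578)&(W[...,2]>.09)&(W[...,2]<.135); print(K.sum(),np.median(W[K],0).round(4),W[K][:,2].max().round(4))
    m=((abs(W[...,2]-.034)<.006)&(W[...,0]>.33)&(W[...,0]<.56)&(W[...,1]>.17)&(W[...,1]<.5))
    Q=W[m]; lo=np.percentile(Q,[1,99],axis=0); print("tray",lo.round(3).tolist())
E
```

```text
top 6145 ((619.142578125, -95.74952697753906), (99.38990783691406, 423.06390380859375), 13.881778717041016)
65 [0.5672 0.0544 0.121 ] 0.1268
68 [ 0.5659 -0.068   0.1207] 0.1262
71 [ 0.566  -0.1917  0.1197] 0.1267
tray [[0.363, 0.222, 0.029], [0.512, 0.452, 0.039]]
side 3481 ((642.4758911132812, -75.10661315917969), (376.454345703125, 76.95999145507812), 87.95234680175781)
54 [0.5667 0.0489 0.1156] 0.123
59 [ 0.5645 -0.075   0.1169] 0.1256
69 [ 0.5634 -0.1983  0.1164] 0.1239
tray [[0.363, 0.218, 0.028], [0.513, 0.45, 0.038]]
```

View pics/z.png

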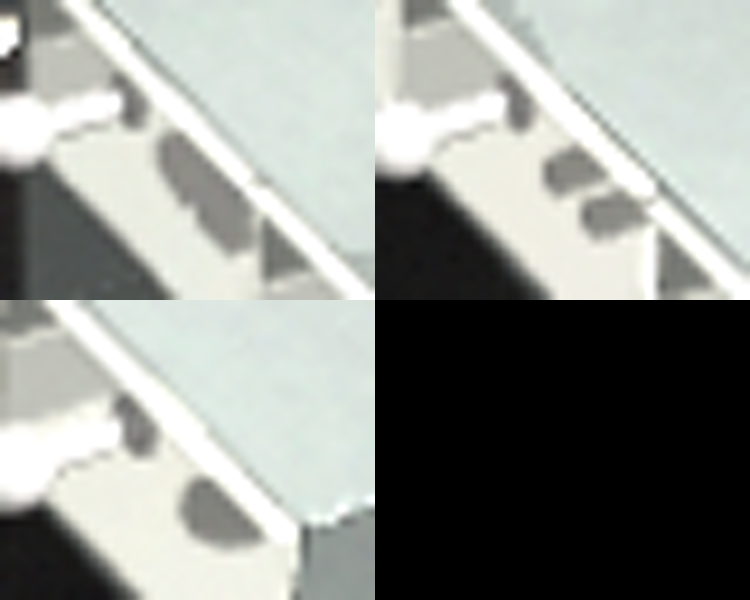

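The right bin holds a single round disc, which is the cell. The left and middle bins each hold a pair, so I'll use the right one. Next I'll refine the unit and tray poses.

```bash
python3 - <<'E'
from h import *
from scipy.optimize import least_squares
for n in("top","side"):
    p=bot.camera(n); W=cloud(p)
    m=(abs(W[...,2]-.131)<.004)&(W[...,0]>.57)&(W[...,0]<.72)&(W[...,1]>-.285)&(W[...,1]<.13)
    Q=W[m]; ys=np.arange(-.23,.09,.02); lo=[];hi=[]
    for y in ys:
        q=Q[abs(Q[:,1]-y)<.01][:,0]; lo.append(np.percentile(q,3)); hi.append(np.percentile(q,97))
    a=np.polyfit(ys,lo,1);b=np.polyfit(ys,hi,1); print(n,"front",a.round(4),"back",b.round(4),"y ext",np.percentile(Q[:,1],[.3,99.7]).round(4),"x@-.07",np.polyval(a,-.07).round(4),np.polyval(b,-.07).round(4))
    # knob sphere fits
    for y0 in(.052,-.07,-.195):
        K=(np.hypot(W[...,1]-y0,W[...,0]-.565)<.016)&(W[...,2]>.1)&(W[...,2]<.13); X=W[K]
        r=least_squares(lambda c:np.linalg.norm(X-c,axis=1)-.010,[.565,y0,.113],loss="soft_l1",f_scale=.001); print(len(X),r.x.round(4))
    m=((W[...,2]<.04)&(W[...,2]>.03)&(W[...,0]>.34)&(W[...,0]<.54)&(W[...,1]>.2)&(W[...,1]<.48))
    m=cv2.morphologyEx(m.astype(np.uint8),cv2.MORPH_OPEN,np.ones((2,2)))>0
    print("tray",cv2.minAreaRect((W[m][:,:2]*1000).astype(np.float32)))
E
```

```text
top front [0.0093 0.603 ] back [0.0104 0.6787] y ext [-0.257  0.118] x@-.07 0.6023 0.6779
69 [0.5689 0.0552 0.1143]
74 [ 0.5685 -0.0687  0.1139]
75 [ 0.5673 -0.1927  0.1143]
tray ((435.5570068359375, 341.7597351074219), (142.27943420410156, 236.8195037841797), 3.9268007278442383)
side front [0.0134 0.6046] back [0.011  0.6791] y ext [-0.2611  0.1151] x@-.07 0.6036 0.6783
54 [0.5698 0.0536 0.1114]
64 [ 0.5682 -0.0713  0.1124]
75 [ 0.5674 -0.1944  0.1123]
tray ((448.61602783203125, 332.5181884765625), (160.61248779296875, 228.8914794921875), 4.349283695220947)
```

Emit:
play_rows(targets=[{"grip":0,"linear":[5,-7,4],"delta_rot":[0,0,0.1]},{"grip":0,"linear":[10,-15,4],"delta_rot":[0,0,0.2]},{"grip":0,"linear":[15,-25,4],"delta_rot":[0,0,0.3]},{"grip":0,"linear":[20,-35,4],"delta_rot":[0,0,0.358]},{"grip":0,"linear":[25,-45,4],"delta_rot":[0,0,0.358]},{"grip":0,"linear":[30,-55,4],"delta_rot":[0,0,0.358]},{"grip":0,"linear":[36,-65,4],"delta_rot":[0,0,0.358]},{"grip":0,"linear":[37.2,-71,2],"delta_rot":[0,0,0.358]},{"grip":0,"linear":[37.2,-71,0],"delta_rot":[0,0,0.358]},{"grip":0,"linear":[37.2,-71,0],"delta_rot":[0,0,0.358]}])

```text
time: 3.0
ee_pos: [0.43, 0.08, 0.2569]
tcp_rot: [180.0, 0.1, -180.0]
wrist_force: [0.7, 0.7, -0.9]
opening: 0.0852
grasp_force: 0.0
```

Emit:
play_rows(targets=[{"grip":0,"linear":[0,0,0],"delta_rot":[0,0,0]}])

```text
time: 3.1
ee_pos: [0.4309, 0.0772, 0.2559]
tcp_rot: [-179.9, -0.0, 179.6]
wrist_force: [-0.0, 0.6, -0.5]
opening: 0.0851
grasp_force: 0.0
```

Emit:
play_rows(targets=[{"grip":0,"linear":[13.6,-27,-4]},{"grip":0,"linear":[13.6,-27,-4]},{"grip":0,"linear":[13.6,-27,-4]},{"grip":0,"linear":[13.6,-27,-4]},{"grip":0,"linear":[13.6,-27,-4]},{"grip":0,"linear":[13.6,-27,-4]},{"grip":0,"linear":[13.6,-27,-4]},{"grip":0,"linear":[13.6,-27,-4]}])

```text
validation failed for argument at $.ta...
```

```bash
python3 -c "
from h import *
o=bot.get_obs();print(o['q'].round(1),o['ee_pos'].round(4),o['tcp_rot'].round(1))"
```

```text
[10.2 -9.6 -1.2 98.4 -0.1 10.6] [0.4309 0.0772 0.2559] [-179.9   -0.   179.6]
```

Emit:
play_rows(targets=[{"grip":0,"linear":[13.6,-27,-4],"delta_rot":[0,0,0]},{"grip":0,"linear":[13.6,-27,-4],"delta_rot":[0,0,0]},{"grip":0,"linear":[13.6,-27,-4],"delta_rot":[0,0,0]},{"grip":0,"linear":[13.6,-27,-4],"delta_rot":[0,0,0]},{"grip":0,"linear":[13.6,-27,-4],"delta_rot":[0,0,0]},{"grip":0,"linear":[13.6,-27,-4],"delta_rot":[0,0,0]},{"grip":0,"linear":[13.6,-27,-4],"delta_rot":[0,0,0]},{"grip":0,"linear":[13.6,-27,-4],"delta_rot":[0,0,0]}])

```text
time: 3.9
ee_pos: [0.5655, -0.1886, 0.2156]
tcp_rot: [180.0, -0.1, 179.9]
wrist_force: [0.5, -0.1, -0.4]
opening: 0.0855
grasp_force: 0.0
```

Emit:
play_rows(targets=[{"grip":0,"linear":[0,0,-5],"delta_rot":[0,0,0]},{"grip":60,"linear":[0,0,-9],"delta_rot":[0,0,0]},{"grip":60,"linear":[0,0,-12.3],"delta_rot":[0,0,0]},{"grip":60,"linear":[0,0,-12.3],"delta_rot":[0,0,0]},{"grip":255,"linear":[0,0,-12.3],"delta_rot":[0,0,0]},{"grip":255,"linear":[0,0,-12.3],"delta_rot":[0,0,0]},{"grip":255,"linear":[0,0,-12.3],"delta_rot":[0,0,0]},{"grip":255,"linear":[0,0,-12.3],"delta_rot":[0,0,0]},{"grip":255,"linear":[0,0,-12.3],"delta_rot":[0,0,0]}], force=30)

```text
time: 4.8
ee_pos: [0.5667, -0.1923, 0.0972]
tcp_rot: [-179.5, 0.3, 179.8]
wrist_force: [-2.1, -20.0, 5.6]
opening: 0.0178
grasp_force: 29.5
```

Emit:
play_rows(targets=[{"grip":255,"linear":[0,-0.2,0],"delta_rot":[0,0,0]},{"grip":255,"linear":[0,-0.2,0],"delta_rot":[0,0,0]}])

```text
time: 5.0
ee_pos: [0.5667, -0.1925, 0.0971]
tcp_rot: [-179.7, 0.3, 179.9]
wrist_force: [-1.2, -9.2, 7.8]
opening: 0.0176
grasp_force: 29.4
```

```bash
python3 -c "
from h import *
o=bot.get_obs();print(o)
p=bot.camera('side');cv2.imwrite('pics/k.png',cv2.resize(p['color'][190:310,310:470,::-1],(800,600),interpolation=cv2.INTER_CUBIC))"
```

```text
{'time': 5.0, 'q': array([-18.67376578,  10.69686219,   1.60209893,  80.56813143,
        -0.18865735, -18.58148553]), 'qd': array([ 0.12288259, -0.00973758,  0.01224178, -0.0793954 , -0.29149839,
        0.12706556]), 'joint_efforts': array([  5.79419643, -54.26394939,  42.50309229,   0.58020674,
         2.75553636,  -0.05999492]), 'ee_pos': array([ 0.56667921, -0.19251174,  0.09714946]), 'tcp_rot': array([-179.71375738,    0.25941645,  179.90781276]), 'wrist_force': array([-1.18339304, -9.18219582,  7.82235532]), 'torque': array([-1.98267201,  0.37771531, -0.0563246 ]), 'grasp_force': 29.3689826130867, 'opening': 0.01764585109241308}
```

View pics/k.png

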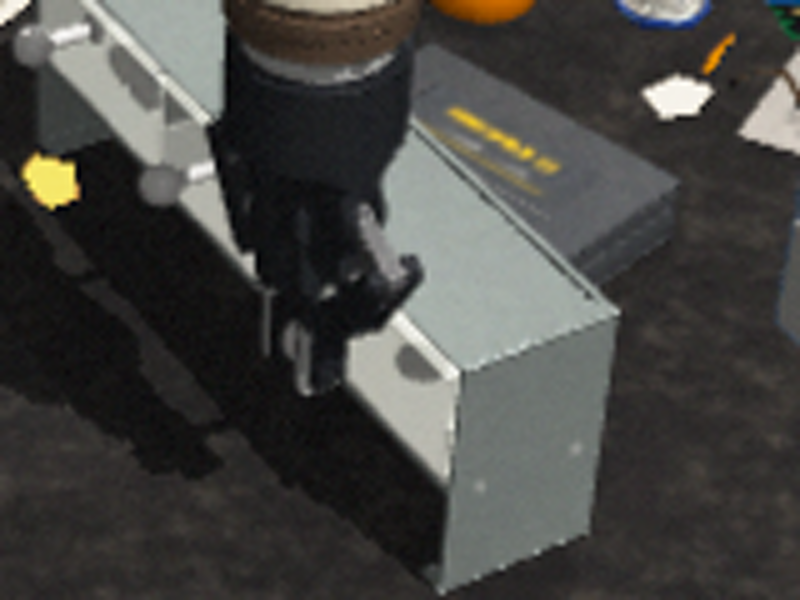

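The knob is pinched between the pads, at crop (295,340). Now I'll tip the bin out along its arc.

Emit:
play_rows(targets=[{"grip":255,"linear":[-0.32,-0.15,-0.28],"delta_rot":[0,-0.03,0]},{"grip":255,"linear":[-0.63,-0.15,-0.58],"delta_rot":[0,-0.06,0]},{"grip":255,"linear":[-0.9,-0.15,-0.9],"delta_rot":[0,-0.09,0]},{"grip":255,"linear":[-1.15,-0.15,-1.26],"delta_rot":[0,-0.12,0]},{"grip":255,"linear":[-1.38,-0.15,-1.62],"delta_rot":[0,-0.15,0]},{"grip":255,"linear":[-1.57,-0.15,-2.01],"delta_rot":[0,-0.18,0]},{"grip":255,"linear":[-1.73,-0.15,-2.41],"delta_rot":[0,-0.21,0]},{"grip":255,"linear":[-1.87,-0.15,-2.83],"delta_rot":[0,-0.24,0]},{"grip":255,"linear":[-1.97,-0.15,-3.26],"delta_rot":[0,-0.27,0]},{"grip":255,"linear":[-2.04,-0.15,-3.7],"delta_rot":[0,-0.3,0]}])

```text
time: 6.05
ee_pos: [0.5465, -0.1923, 0.06]
tcp_rot: [-179.9, 17.5, -180.0]
wrist_force: [-1.8, -1.4, 5.3]
opening: 0.0178
grasp_force: 30.4
```

Emit:
play_rows(targets=[{"grip":255,"linear":[0,0,-0.1],"delta_rot":[0,0,0]},{"grip":255,"linear":[0,0,-0.2],"delta_rot":[0,0,0]}])

```text
time: 6.25
ee_pos: [0.5454, -0.1923, 0.057]
tcp_rot: [-179.9, 17.3, 180.0]
wrist_force: [-4.8, -2.2, 10.3]
opening: 0.0179
grasp_force: 30.8
```

```bash
python3 - <<'E'
from h import *
print(bot.get_obs()['ee_pos'])
p=bot.camera("side");cv2.imwrite('pics/t.png',cv2.resize(p['color'][190:310,310:470,::-1],(800,600),interpolation=cv2.INTER_CUBIC))
for n in("top","side"):
    p=bot.camera(n);W=cloud(p)
    for r in bot.pinpoint(p,"coin_cell")[:2]:
        u,v=map(int,r["pixel"]);print(n,r["conf"],u,v,W[v,u].round(4))
E
```

```text
[ 0.54538511 -0.19234436  0.05703214]
top 0.37 375 198 [ 0.6035 -0.1678  0.1329]
side 0.4 387 265 [ 0.6086 -0.1973  0.0753]
```

View pics/t.png

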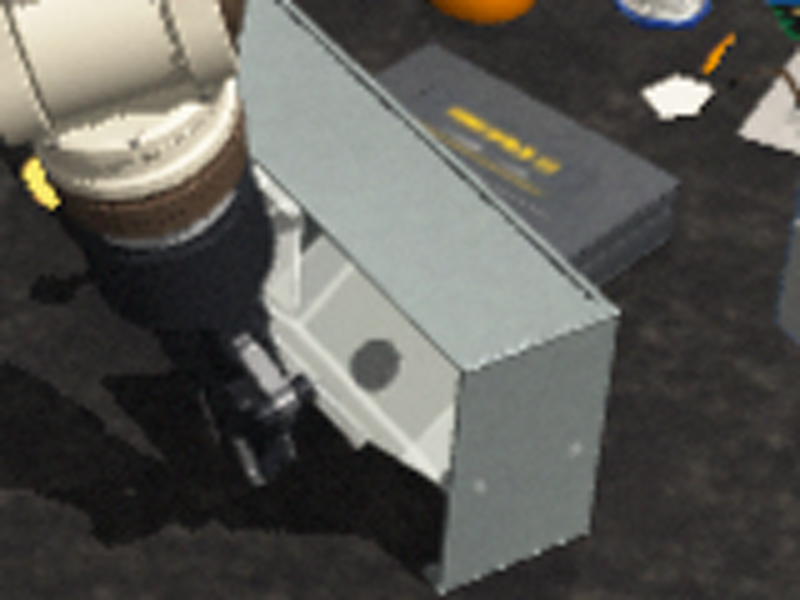

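The bin is tipped out, and the cell lies at crop (375,365). Its depth reading of (0.608, -0.197, 0.075) agrees with the front corner geometry, which predicts (0.608, –, 0.077). I'll release the knob and back off.

Emit:
play_rows(targets=[{"grip":100,"linear":[0,0,0.2],"delta_rot":[0,0,0]},{"grip":100,"linear":[0,0,0.2],"delta_rot":[0,0,0]},{"grip":100,"linear":[0,0,0.2],"delta_rot":[0,0,0]},{"grip":100,"linear":[-1.2,0,4],"delta_rot":[0,0,0]},{"grip":100,"linear":[-2.5,0,8],"delta_rot":[0,0,0]},{"grip":100,"linear":[-5,0,12],"delta_rot":[0,-0.15,0]},{"grip":100,"linear":[-9,0,14],"delta_rot":[0,-0.3,0]},{"grip":100,"linear":[-12,0,14],"delta_rot":[0,-0.45,0]},{"grip":100,"linear":[-12,0,14],"delta_rot":[0,-0.45,0]}])

```text
time: 7.4
ee_pos: [0.4243, -0.1915, 0.197]
tcp_rot: [-179.8, 43.3, -179.8]
wrist_force: [-0.1, -0.3, 0.7]
opening: 0.0523
grasp_force: 0.0
```

```bash
python3 - <<'E'
from h import *
o=bot.get_obs();print(o['ee_pos'],o['tcp_rot'],o['q'].round(1),o['opening'])
for n in("side","top"):
    p=bot.camera(n);W=cloud(p)
    for r in bot.trace(p,"coin_cell")[:2]:
        M=r["pixels"]; print(n,round(r["conf"],2),r["box"],M.sum(),np.median(W[M],0).round(4),((np.nanmin(W[M],0)+np.nanmax(W[M],0))/2).round(4),(np.nanmax(W[M],0)-np.nanmin(W[M],0)).round(4))
    for r in bot.pinpoint(p,"bin_right_knob")[:1]:
        u,v=map(int,r["pixel"]); print("knob",r["conf"],u,v,W[v,u].round(4))
    x0,y0=(350,190) if n=="top" else (320,200)
    cv2.imwrite(f'pics/u_{n}.png',cv2.resize(p['color'][y0:y0+90,x0:x0+120,::-1],(800,600),interpolation=cv2.INTER_CUBIC))
    print([tuple(np.round(proj(p,[.6068,y,.0770]),1)) for y in(-.21,-.2,-.19)])
E
```

```text
[ 0.42433469 -0.1914659   0.19696478] [-179.7755452    43.34138273 -179.81577196] [-39.9 -46.  -42.3  57.7  26.  -31.4] 0.05228692751437803
side 0.58 [381.7, 255.7, 389.2, 269.2] 85 [ 0.6085 -0.1887  0.0753] [ 0.61   -0.1871  0.0749] [0.023  0.0244 0.0177]
knob 0.6 361 278 [ 0.5372 -0.2039  0.0745]
[(np.float64(389.6), np.float64(268.1)), (np.float64(387.1), np.float64(265.4)), (np.float64(384.5), np.float64(262.8))]
top 0.7 [246.5, 198.4, 303.0, 220.7] 528 [nan nan nan] [0.5885 0.0545 0.0647] [0.0588 0.1202 0.1387]
top 0.45 [375.5, 200.7, 384.7, 207.8] 60 [ 0.6064 -0.1847  0.0776] [ 0.606  -0.1851  0.0763] [0.0126 0.0215 0.0163]
knob 0.62 386 232 [ 0.537  -0.1979  0.0827]
[(np.float64(390.2), np.float64(202.5)), (np.float64(385.9), np.float64(202.4)), (np.float64(381.5), np.float64(202.4))]
```

View pics/u_side.png

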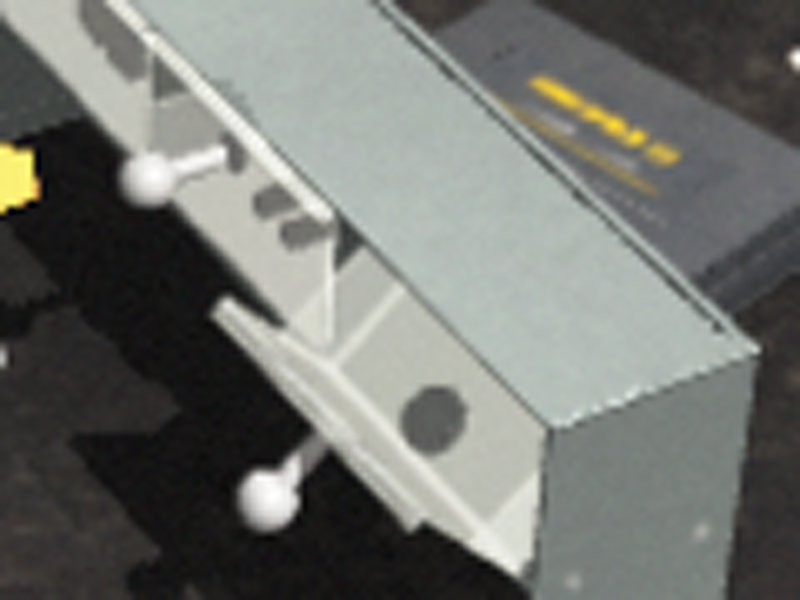

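The cell is in the front corner at crop (433,420), with its centre near (0.608, -0.1865, 0.076). The other two bins are still shut. I'll go to the slanted pre-grasp pose.

Emit:
play_rows(targets=[{"grip":136,"linear":[4,0.2,-1.5],"delta_rot":[0,0,0]},{"grip":136,"linear":[8,0.4,-3.5],"delta_rot":[0,0,0]},{"grip":136,"linear":[11,0.5,-5],"delta_rot":[0,0,0]},{"grip":136,"linear":[13.3,0.5,-6.3],"delta_rot":[0,0,0]},{"grip":136,"linear":[13.3,0.5,-6.3],"delta_rot":[0,0,0]},{"grip":136,"linear":[13.3,0.5,-6.3],"delta_rot":[0,0,0]},{"grip":136,"linear":[13.3,0.5,-6.3],"delta_rot":[0,0,0]}])

```text
time: 8.4
ee_pos: [0.5585, -0.1864, 0.132]
tcp_rot: [180.0, 42.9, -180.0]
wrist_force: [0.0, -0.7, 0.1]
opening: 0.04
grasp_force: 0.0
```

```bash
python3 -c "
from h import *
o=bot.get_obs();print(o['q'].round(1),o['ee_pos'].round(4),o['tcp_rot'].round(1))"
```

```text
[-27.1 -27.9 -40.7  37.6  18.1 -20.6] [ 0.5585 -0.1864  0.132 ] [ 180.    42.9 -180. ]
```

Emit:
play_rows(targets=[{"grip":136,"linear":[1.5,0,-1.6],"delta_rot":[0,0,0]},{"grip":136,"linear":[3,0,-3.2],"delta_rot":[0,0,0]},{"grip":136,"linear":[4,0,-4.2],"delta_rot":[0,0,0]},{"grip":136,"linear":[4.6,0,-4.9],"delta_rot":[0,0,0]},{"grip":136,"linear":[5,0,-5.3],"delta_rot":[0,0,0]},{"grip":136,"linear":[5.3,0,-5.6],"delta_rot":[0,0,0]},{"grip":136,"linear":[5.3,0,-5.6],"delta_rot":[0,0,0]},{"grip":136,"linear":[5.3,0,-5.6],"delta_rot":[0,0,0]}])

```text
time: 9.2
ee_pos: [0.6111, -0.1866, 0.0763]
tcp_rot: [-180.0, 43.0, -180.0]
wrist_force: [0.7, 0.6, 0.8]
opening: 0.0397
grasp_force: 0.0
```

```bash
python3 - <<'E'
from h import *
o=bot.get_obs();print(o['ee_pos'].round(4),o['wrist_force'].round(1))
a=[]
for n,x0,y0 in(("side",330,210),("top",340,180)):
    p=bot.camera(n);W=cloud(p); a.append(cv2.resize(p['color'][y0:y0+80,x0:x0+80,::-1],(400,400),interpolation=cv2.INTER_CUBIC))
    for r in bot.trace(p,"coin_cell")[:2]:
        M=r["pixels"]; print(n,round(r["conf"],2),r["box"],M.sum(),np.nanmedian(W[M],0).round(4))
    print(proj(p,o['ee_pos']))
cv2.imwrite("pics/g.png",np.hstack(a))
E
```

```text
[ 0.6111 -0.1866  0.0763] [0.7 0.6 0.8]
side 0.21 [340.0, 203.3, 369.2, 236.7] 160 [ 0.6018 -0.0713  0.1235]
side 0.17 [357.1, 236.0, 402.7, 287.2] 689 [ 0.6047 -0.2058  0.0843]
(np.float64(385.27584485447267), np.float64(261.5276558443533))
top 0.51 [373.6, 197.1, 387.8, 206.5] 73 [ 0.6056 -0.1829  0.0777]
(np.float64(379.98345618210163), np.float64(200.65452249777167))
```

View pics/g.png

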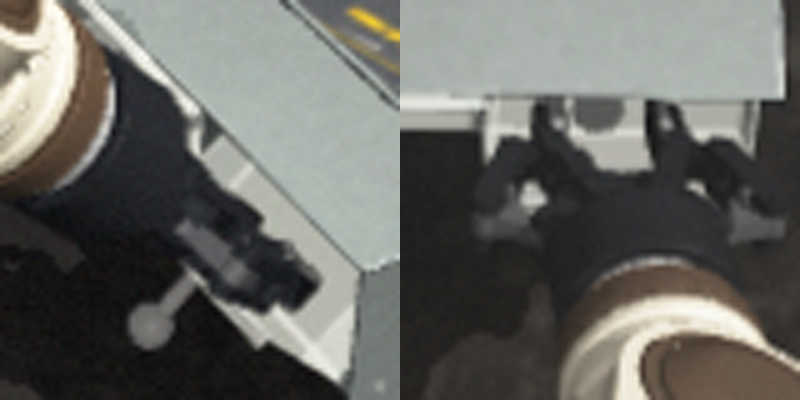

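The cell sits between the open fingers in the top view, at panel (600,110), with no contact yet. I'll go in a touch deeper and then close.

Emit:
play_rows(targets=[{"grip":136,"linear":[0.06,0,-0.06],"delta_rot":[0,0,0]},{"grip":136,"linear":[0.12,0,-0.12],"delta_rot":[0,0,0]},{"grip":136,"linear":[0.12,0,-0.12],"delta_rot":[0,0,0]}])

```text
time: 9.7
ee_pos: [0.6125, -0.1866, 0.0748]
tcp_rot: [-180.0, 43.0, -180.0]
wrist_force: [2.6, -0.5, 2.0]
opening: 0.0396
grasp_force: 0.0
```

Emit:
play_rows(targets=[{"grip":160,"linear":[0,0,0],"delta_rot":[0,0,0]},{"grip":180,"linear":[0,0,0],"delta_rot":[0,0,0]},{"grip":200,"linear":[0,0,0],"delta_rot":[0,0,0]},{"grip":255,"linear":[0,0,0],"delta_rot":[0,0,0]},{"grip":255,"linear":[0,0,0],"delta_rot":[0,0,0]}], force=35)

```text
time: 10.2
ee_pos: [0.6123, -0.1866, 0.0749]
tcp_rot: [-180.0, 43.0, -180.0]
wrist_force: [-4.1, 0.2, 6.4]
opening: 0.0218
grasp_force: 34.1
```

The opening reads 21.8 mm. The 20 mm knob read 17.8, so this fits the 24.5 mm cell. I'll pull back along the slant.

Emit:
play_rows(targets=[{"grip":255,"linear":[-0.3,0,0.35],"delta_rot":[0,0,0]},{"grip":255,"linear":[-1,0,1.1],"delta_rot":[0,0,0]},{"grip":255,"linear":[-2.5,0,2.7],"delta_rot":[0,0,0]},{"grip":255,"linear":[-4,0,4.3],"delta_rot":[0,0,0]},{"grip":255,"linear":[-5.5,0,5.9],"delta_rot":[0,0,0]},{"grip":255,"linear":[-8,0,9],"delta_rot":[0,0,0]},{"grip":255,"linear":[-11,0,12],"delta_rot":[0,0.13,0]},{"grip":255,"linear":[-13,0,14],"delta_rot":[0,0.26,0]},{"grip":255,"linear":[-14,0,16],"delta_rot":[0,0.39,0]},{"grip":255,"linear":[-14,0,16],"delta_rot":[0,0.5,0]}])

```text
time: 11.2
ee_pos: [0.4715, -0.1871, 0.2391]
tcp_rot: [-179.8, 14.3, -180.0]
wrist_force: [-0.3, -0.5, -0.9]
opening: 0.0217
grasp_force: 34.8
```

```bash
python3 - <<'E'
from h import *
o=bot.get_obs();print(o['ee_pos'].round(4),o['tcp_rot'].round(1),o['q'].round(1),o['opening'],o['grasp_force'])
T=[]
for n in("top","side"):
    p=bot.camera(n);W=cloud(p)
    for t in("tray_pocket","job_tray"):
        for r in bot.pinpoint(p,t)[:1]:
            u,v=map(int,r["pixel"]); print(n,t,round(r["conf"],2),W[v,u].round(4))
    m=(abs(W[...,2]-.019)<.004)&(W[...,0]>.36)&(W[...,0]<.52)&(W[...,1]>.22)&(W[...,1]<.34)
    Q=W[m]; print(m.sum(),np.percentile(Q,[1,50,99],axis=0).round(3).tolist())
    print("coin",[(round(r["conf"],2),np.round(r["box"])) for r in bot.search_frame(p,"coin_cell")[:2]],proj(p,o["ee_pos"]))
E
```

```text
[ 0.4715 -0.1871  0.2391] [-179.8   14.3 -180. ] [-24.9 -14.2  -8.4  82.7   5.8 -24.2] 0.02174261765727749 34.77280676364899
top tray_pocket 0.59 [0.4428 0.2751 0.0216]
top job_tray 0.56 [0.4396 0.3281 0.0312]
1998 [[0.38, 0.237, 0.016], [0.439, 0.285, 0.02], [0.502, 0.339, 0.023]]
coin [(0.44, array([109., 242., 207., 308.]))] (np.float64(393.5369837972995), np.float64(252.45022033376173))
side tray_pocket 0.95 [0.4383 0.2828 0.0172]
side job_tray 0.91 [0.4257 0.3146 0.0219]
855 [[0.375, 0.224, 0.015], [0.441, 0.284, 0.018], [0.504, 0.333, 0.023]]
coin [] (np.float64(330.6788189293447), np.float64(222.17561572942049))
```

Emit:
play_rows(targets=[{"grip":255,"linear":[-0.5,5,0],"delta_rot":[0,0.1,0]},{"grip":255,"linear":[-1,10,0],"delta_rot":[0,0.2,0]},{"grip":255,"linear":[-1.5,15,0],"delta_rot":[0,0.25,0]},{"grip":255,"linear":[-2,20,0],"delta_rot":[0,0.25,0]},{"grip":255,"linear":[-2,25,0],"delta_rot":[0,0.25,0]},{"grip":255,"linear":[-3,30,0],"delta_rot":[0,0.25,0]},{"grip":255,"linear":[-3,35,-1],"delta_rot":[0,0.25,0]},{"grip":255,"linear":[-3,40,-3],"delta_rot":[0,0.25,0]},{"grip":255,"linear":[-3.2,45,-5],"delta_rot":[0,0.25,0]},{"grip":255,"linear":[-3.2,47,-8],"delta_rot":[0,0.25,0]}])

```text
time: 12.6
ee_pos: [0.4401, 0.2864, 0.1558]
tcp_rot: [179.8, 0.2, -179.9]
wrist_force: [1.4, -0.9, -0.7]
opening: 0.0215
grasp_force: 34.8
```

Emit:
play_rows(targets=[{"grip":255,"linear":[0,0,0],"delta_rot":[0,0,0]},{"grip":255,"linear":[0,0,0],"delta_rot":[0,0,0]}])

```text
time: 12.8
ee_pos: [0.4394, 0.2832, 0.1543]
tcp_rot: [-180.0, -0.0, -179.9]
wrist_force: [0.7, -0.8, -0.3]
opening: 0.0214
grasp_force: 34.8
```

```bash
python3 - <<'E'
from h import *
o=bot.get_obs();print(o['ee_pos'].round(4),o['tcp_rot'].round(2),o['opening'],o['grasp_force'])
p=bot.camera("side");W=cloud(p);u,v=map(int,proj(p,o["ee_pos"]));print(u,v)
cv2.imwrite("pics/h.png",cv2.resize(p["color"][v-40:v+35,u-50:u+50,::-1],(800,600),interpolation=cv2.INTER_CUBIC))
E
```

```text
[0.4394 0.2832 0.1543] [-1.7998e+02 -3.0000e-02 -1.7993e+02] 0.021377639195527095 34.78497326374054
228 154
```

View pics/h.png

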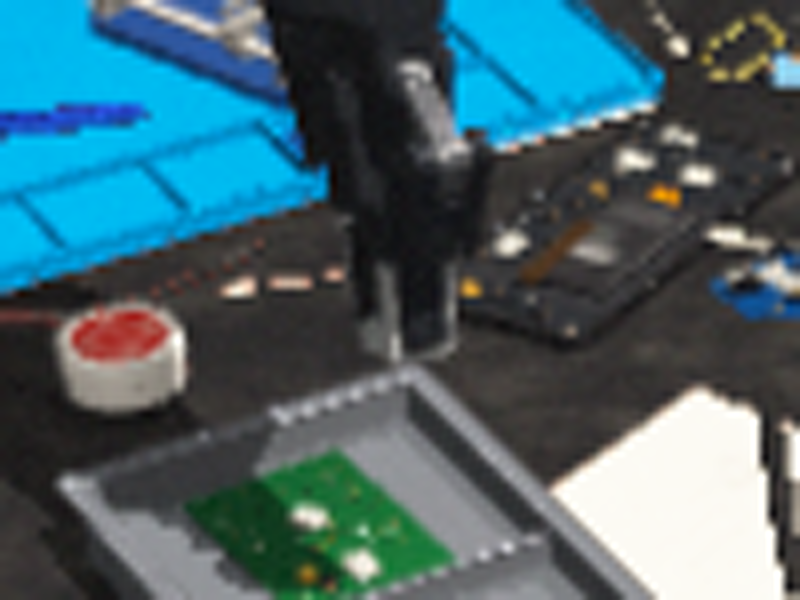

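The cell is held at the fingertips, at crop (430,350). Lowering it into the pocket.

Emit:
play_rows(targets=[{"grip":255,"linear":[0,0,-4],"delta_rot":[0,0,0]},{"grip":255,"linear":[0,0,-8],"delta_rot":[0,0,0]},{"grip":255,"linear":[0,0,-11],"delta_rot":[0,0,0]},{"grip":255,"linear":[0,0,-12.2],"delta_rot":[0,0,0]},{"grip":255,"linear":[0,0,-12.8],"delta_rot":[0,0,0]},{"grip":255,"linear":[0,0,-13.1],"delta_rot":[0,0,0]},{"grip":255,"linear":[0,0,-13.2],"delta_rot":[0,0,0]},{"grip":255,"linear":[0,0,-13.2],"delta_rot":[0,0,0]}])

```text
time: 13.65
ee_pos: [0.441, 0.2839, 0.0238]
tcp_rot: [179.9, 0.1, -180.0]
wrist_force: [-0.7, -0.3, 0.6]
opening: 0.0216
grasp_force: 34.8
```

Emit:
play_rows(targets=[{"grip":255,"linear":[0,0,-0.1],"delta_rot":[0,0,0]},{"grip":255,"linear":[0,0,-0.1],"delta_rot":[0,0,0]}])

```text
time: 13.85
ee_pos: [0.4405, 0.2837, 0.0219]
tcp_rot: [180.0, 0.0, -180.0]
wrist_force: [-0.6, 0.2, 0.8]
opening: 0.0214
grasp_force: 34.8
```

Emit:
play_rows(targets=[{"grip":255,"linear":[0,0,-0.1],"delta_rot":[0,0,0]},{"grip":255,"linear":[0,0,-0.1],"delta_rot":[0,0,0]}])

```text
time: 14.05
ee_pos: [0.4402, 0.2835, 0.0204]
tcp_rot: [-180.0, -0.0, -180.0]
wrist_force: [-0.4, -0.2, -0.5]
opening: 0.0218
grasp_force: 34.8
```

Emit:
play_rows(targets=[{"grip":255,"linear":[0,0,-0.08],"delta_rot":[0,0,0]},{"grip":255,"linear":[0,0,-0.1],"delta_rot":[0,0,0]}])

```text
time: 14.25
ee_pos: [0.4403, 0.2836, 0.0195]
tcp_rot: [180.0, 0.0, -180.0]
wrist_force: [-0.5, -0.9, 1.7]
opening: 0.0216
grasp_force: 35.0
```

Emit:
play_rows(targets=[{"grip":255,"linear":[0,0,-0.05],"delta_rot":[0,0,0]},{"grip":255,"linear":[0,0,-0.05],"delta_rot":[0,0,0]}])

```text
time: 14.45
ee_pos: [0.4404, 0.2836, 0.0195]
tcp_rot: [180.0, 0.0, -180.0]
wrist_force: [-1.2, -1.4, 4.9]
opening: 0.0213
grasp_force: 35.2
```

The wrist reads about 5 N, so the cell is touching the pocket floor. Releasing and lifting off.

Emit:
play_rows(targets=[{"grip":180,"linear":[0,0,0],"delta_rot":[0,0,0]},{"grip":150,"linear":[0,0,0],"delta_rot":[0,0,0]},{"grip":130,"linear":[0,0,0.05],"delta_rot":[0,0,0]},{"grip":130,"linear":[0,0,0.2],"delta_rot":[0,0,0]},{"grip":130,"linear":[0,0,2],"delta_rot":[0,0,0]},{"grip":130,"linear":[0,0,7],"delta_rot":[0,0,0]},{"grip":130,"linear":[0,0,12],"delta_rot":[0,0,0]},{"grip":130,"linear":[0,0,17],"delta_rot":[0,0,0]},{"grip":130,"linear":[0,-5,20],"delta_rot":[0,0,0]},{"grip":130,"linear":[0,-10,20],"delta_rot":[0,0,0]}])

```text
time: 15.45
ee_pos: [0.4412, 0.1912, 0.2223]
tcp_rot: [179.9, 0.3, -179.8]
wrist_force: [0.6, 0.1, -0.4]
opening: 0.0421
grasp_force: 0.0
```

```bash
python3 - <<'E'
from h import *
o=bot.get_obs();print(o['ee_pos'].round(4),o['tcp_rot'].round(2),o['opening'])
for n in("top","side"):
    p=bot.camera(n);W=cloud(p)
    for r in bot.trace(p,"coin_cell")[:2]:
        M=r["pixels"]; print(n,round(r["conf"],2),np.round(r["box"]),M.sum(),np.nanmedian(W[M],0).round(4),np.nanstd(W[M],0).round(4))
    for r in bot.pinpoint(p,"bin_right_knob")[:1]:
        u,v=map(int,r["pixel"]); print("knob",r["conf"],u,v,W[v,u].round(4))
E
```

```text
[0.4412 0.1912 0.2223] [ 179.87    0.29 -179.82] 0.04211009346065863
knob 0.97 384 233 [ 0.5346 -0.1932  0.0836]
side 0.61 [231. 196. 236. 205.] 37 [0.4376 0.2791 0.0215] [0.0052 0.0068 0.0027]
knob 0.59 358 278 [ 0.5332 -0.1984  0.0718]
```

The cell lies flat in the pocket at (0.438, 0.279), with its top near z 0.022. Now I'll go back and shut the right bin.

Emit:
play_rows(targets=[{"grip":110,"linear":[0.5,-5,0],"delta_rot":[0,0,0]},{"grip":110,"linear":[1,-10,0],"delta_rot":[0,0,0]},{"grip":110,"linear":[2,-15,0],"delta_rot":[0,0,0]},{"grip":110,"linear":[3,-20,0],"delta_rot":[0,0,0]},{"grip":110,"linear":[4,-25,0],"delta_rot":[0,-0.1,0]},{"grip":110,"linear":[5,-30,0],"delta_rot":[0,-0.2,0]},{"grip":110,"linear":[6,-35,-1],"delta_rot":[0,-0.3,0]},{"grip":110,"linear":[7,-38,-2],"delta_rot":[0,-0.3,0]},{"grip":110,"linear":[7.5,-38,-4],"delta_rot":[0,-0.3,0]},{"grip":110,"linear":[7.5,-38,-4],"delta_rot":[0,-0.3,0]}])

```text
time: 16.75
ee_pos: [0.5145, -0.1888, 0.1747]
tcp_rot: [179.9, 16.9, 179.9]
wrist_force: [-0.7, 0.6, -0.4]
opening: 0.0484
grasp_force: 0.0
```

Emit:
play_rows(targets=[{"grip":110,"linear":[0,0,0],"delta_rot":[0,0,0]},{"grip":110,"linear":[0,0,0],"delta_rot":[0,0,0]}])

```text
time: 16.95
ee_pos: [0.5158, -0.1882, 0.1794]
tcp_rot: [-180.0, 17.2, -179.9]
wrist_force: [0.4, 0.2, 0.1]
opening: 0.0484
grasp_force: 0.0
```

Emit:
play_rows(targets=[{"grip":110,"linear":[0.2,-0.7,-2],"delta_rot":[0,0,0]},{"grip":110,"linear":[0.5,-0.7,-4],"delta_rot":[0,0,0]},{"grip":110,"linear":[1.4,-0.7,-7],"delta_rot":[0,0,0]},{"grip":110,"linear":[2.3,-0.7,-10],"delta_rot":[0,0,0]},{"grip":110,"linear":[2.95,-0.7,-12.1],"delta_rot":[0,0,0]},{"grip":110,"linear":[2.95,-0.7,-12.1],"delta_rot":[0,0,0]},{"grip":255,"linear":[2.95,-0.7,-12.1],"delta_rot":[0,0,0]},{"grip":255,"linear":[2.95,-0.7,-12.1],"delta_rot":[0,0,0]},{"grip":255,"linear":[2.95,-0.7,-12.1],"delta_rot":[0,0,0]},{"grip":255,"linear":[2.95,-0.7,-12.1],"delta_rot":[0,0,0]}], force=30)

```text
time: 17.95
ee_pos: [0.5454, -0.1927, 0.0598]
tcp_rot: [179.6, 17.3, -179.8]
wrist_force: [-2.3, 20.3, 6.7]
opening: 0.0178
grasp_force: 29.3
```

Emit:
play_rows(targets=[{"grip":255,"linear":[0.07,0.2,0.44],"delta_rot":[0,0.03,0]},{"grip":255,"linear":[0.17,0.2,0.87],"delta_rot":[0,0.06,0]},{"grip":255,"linear":[0.31,0.2,1.29],"delta_rot":[0,0.09,0]},{"grip":255,"linear":[0.47,0.2,1.69],"delta_rot":[0,0.12,0]},{"grip":255,"linear":[0.66,0.2,2.08],"delta_rot":[0,0.15,0]},{"grip":255,"linear":[0.89,0.2,2.44],"delta_rot":[0,0.18,0]},{"grip":255,"linear":[1.14,0.2,2.8],"delta_rot":[0,0.21,0]},{"grip":255,"linear":[1.41,0.2,3.12],"delta_rot":[0,0.24,0]},{"grip":255,"linear":[1.72,0.2,3.42],"delta_rot":[0,0.27,0]},{"grip":255,"linear":[2.04,0.2,3.7],"delta_rot":[0,0.3,0]}])

```text
time: 18.95
ee_pos: [0.5648, -0.1927, 0.0956]
tcp_rot: [179.9, -0.1, -179.9]
wrist_force: [-2.3, 8.0, -3.9]
opening: 0.0177
grasp_force: 29.4
```

Emit:
play_rows(targets=[{"grip":255,"linear":[0.15,0,0.12],"delta_rot":[0,0,0]},{"grip":255,"linear":[0.3,0,0.2],"delta_rot":[0,0,0]},{"grip":255,"linear":[0.3,0,0.2],"delta_rot":[0,0,0]}])

```text
time: 19.25
ee_pos: [0.5682, -0.1928, 0.0975]
tcp_rot: [179.9, 0.0, -179.9]
wrist_force: [-0.3, 7.0, -4.5]
opening: 0.0176
grasp_force: 30.3
```

Emit:
play_rows(targets=[{"grip":255,"linear":[0.15,0,0.05],"delta_rot":[0,0,0]},{"grip":255,"linear":[0.3,0,0.1],"delta_rot":[0,0,0]},{"grip":255,"linear":[0.3,0,0.1],"delta_rot":[0,0,0]}])

```text
time: 19.55
ee_pos: [0.5705, -0.1928, 0.0985]
tcp_rot: [179.9, -0.1, -179.9]
wrist_force: [-4.6, 7.6, -1.5]
opening: 0.0176
grasp_force: 30.4
```

Emit:
play_rows(targets=[{"grip":255,"linear":[0.2,0,0],"delta_rot":[0,0,0]},{"grip":255,"linear":[0.4,0,0],"delta_rot":[0,0,0]},{"grip":255,"linear":[0.4,0,0],"delta_rot":[0,0,0]}])

```text
time: 19.85
ee_pos: [0.5718, -0.1928, 0.0982]
tcp_rot: [179.9, -0.4, -180.0]
wrist_force: [-18.7, 7.8, 3.6]
opening: 0.0178
grasp_force: 30.8
```

Emit:
play_rows(targets=[{"grip":110,"linear":[-0.1,0,0],"delta_rot":[0,0,0]},{"grip":110,"linear":[-0.2,0,0],"delta_rot":[0,0,0]},{"grip":110,"linear":[-0.2,0,0],"delta_rot":[0,0,0]},{"grip":110,"linear":[-0.2,0,4],"delta_rot":[0,0,0]},{"grip":110,"linear":[-0.2,0,9],"delta_rot":[0,0,0]},{"grip":110,"linear":[-4,0,13],"delta_rot":[0,0,0]},{"grip":110,"linear":[-9,0,14],"delta_rot":[0,0,0]},{"grip":110,"linear":[-14,0,14],"delta_rot":[0,0,0]},{"grip":110,"linear":[-18,0,14],"delta_rot":[0,0,0]},{"grip":110,"linear":[-18,0,14],"delta_rot":[0,0,0]}])

```text
time: 20.85
ee_pos: [0.3915, -0.1941, 0.2395]
tcp_rot: [-179.9, 0.1, 179.9]
wrist_force: [2.0, -0.8, 0.5]
opening: 0.0487
grasp_force: 0.0
```

```bash
python3 - <<'E'
from h import *
from scipy.optimize import least_squares
o=bot.get_obs();print(o['ee_pos'].round(4))
p=bot.camera("side");t=bot.camera("top")
a=cv2.resize(p['color'][185:305,300:420,::-1],(400,400),interpolation=cv2.INTER_CUBIC)
b=cv2.resize(p['color'][140:240,170:270,::-1],(400,400),interpolation=cv2.INTER_CUBIC)
cv2.imwrite("pics/end.png",np.hstack([a,b]))
for n,p in(("top",t),("side",p)):
    W=cloud(p)
    for y0 in(.052,-.07,-.195):
        K=(np.hypot(W[...,1]-y0,W[...,0]-.565)<.016)&(W[...,2]>.1)&(W[...,2]<.13); X=W[K]
        r=least_squares(lambda c:np.linalg.norm(X-c,axis=1)-.010,[.565,y0,.113],loss="soft_l1",f_scale=.001); print(n,len(X),r.x.round(4))
E
```

```text
[ 0.3915 -0.1941  0.2395]
top 70 [0.569  0.0554 0.1143]
top 72 [ 0.5681 -0.0683  0.1136]
top 75 [ 0.5669 -0.1926  0.1141]
side 53 [0.5689 0.0538 0.1123]
side 63 [ 0.568  -0.0703  0.1123]
side 75 [ 0.567  -0.1943  0.1122]
```

View pics/end.png

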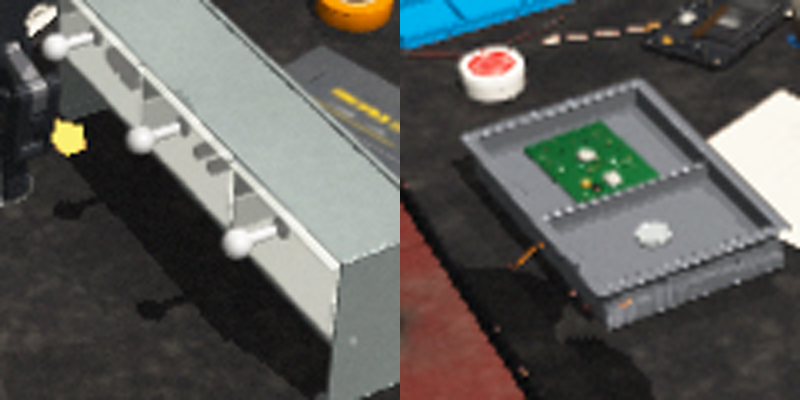

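All the bins are shut: the right knob is back at its starting position to within 0.5 mm. The cell lies flat in the pocket, at right panel (653,235).

```bash
python3 -c "
from workcell import bot
print(bot.job_done())"
```

```text
the job is handed in; nothing more can be done
None
```

The coin cell came from the right bin and now lies flat in the tray's empty pocket; all three bins are shut, and the job was handed in at about 21 s of the 58 s allowed (no verdict was shown).

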